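# Shelve two board books and push the sliding stop snug

### The job

Take the two board books from the leaning display stand and stand them upright in the book rack, wholly on its floor, with the shorter one next to the rack's fixed wall and the taller one beside it, covers facing the wall. Once both books stand there on their own, push the sliding stop towards the wall until the books are held snug with no gaps left, let go, and leave the money box, tractor and cup where they are.

Things in the scene. Friction and masses are not known exactly. Their poses are not given: they have to be found in the camera images.
- short_book: the shorter board book, plain cardboard covers with a paper disc, paper pages: 30 mm thick (its x), 90 mm wide (its y), 120 mm high (its z), about 220 g. Origin: centre of its underside. At the start it leans in the stand: its z axis is 30 degrees from vertical, the top leaning towards the robot.
- tall_book: the taller board book, same look: 30 mm thick (its x), 90 mm wide (its y), 150 mm high (its z), about 280 g. Origin: centre of its underside. It leans beside the short book, in the same way; which of them is on the left varies. The gap between the books is about 50 mm.
- stand: fixed wooden display stand, 260 mm long (its y) with a 33 mm deep ledge sloped 30 degrees and a back rest perpendicular to it, on the robot's side of the books; the back rest covers only the lowest 66 mm of each book's height, so that the part above is free on both faces. Origin: centre of its underside, on the surface.
- rack: fixed wooden book rack. Origin: centre of its underside, on the surface. Floor 130 mm deep (its x, -65 to +65 mm), its top 10 mm above the origin. The fixed wall stands at the +y end: its inner face is at y = +140 mm, it is 15 mm thick and its top is 75 mm above the surface. The sliding stop is at the other end. The floor runs from y = -175 to +140 mm.
- stop (a joint): slide of the rack's stop, m: 0 is fully open, grows as the stop moves to the wall (along the rack's +y); limit 0.19. The stop's upright face that meets the books is at rack y = -60 mm + joint value, 110 mm wide, 18 mm thick, its top 75 mm above the surface. So with both books packed (60 mm in all) it is snug at 0.140. It stays where it is left; it takes about 2 N to slide it alone and a few newtons more to slide the books on the floor.
- stop_handle (a point): centre of the top of the stop's upright square handle post, 30 x 30 mm and 80 mm tall, top 91 mm above the surface; it stands 90 mm behind the stop's face (rack -y) and moves with the stop. Between post and stop face there is only an 8 mm thick foot plate (top 19 mm above the surface), which reaches 15 mm past the post's axis.
- money_box: cream round ceramic money box, 96 mm across, 86 mm high, bystander. Origin: centre of its underside.
- tractor: blue toy tractor, about 100 mm long, 80 mm wide, 78 mm high, bystander. Origin: centre of its underside.
- cup: translucent orange plastic cup, 72 mm across, 85 mm high, standing, bystander. Origin: centre of its underside.
Not all that is in view belongs to the job. Leave any blue, orange or yellow look-alike of the short_book alone.

How it is judged:
By the outcome, as a careful person would: the job done as asked, in the order asked, and still so for the second after the job is handed in, with the robot touching nothing.
It also fails if it takes over 72 s, if anything falls off the work surface, if the arm or the gripper's body presses on something with over 40 N, if the wrist force passes 120 N, or if a joint passes its speed limit or range.

### The arm

A 6-joint arm with a two-finger parallel gripper is mounted at the origin on the work surface. World frame = base frame: x ahead of the robot, y to its left, z up, the work surface at z = 0. Lengths are in mm, angles in rad, forces in N, time in s.
With the tool pointing down it reaches from about 300 to 875 mm from the base axis. Payload 6.4 kg.
Tool frame: the origin (TCP) lies midway between the tips of the shut fingers; the grasp point (between the pads) lies bot.hold_point_z behind it (bot.hold_point_z is the distance from the TCP to the grasp point, in mm); z points along the fingers, y is the line along which they close (so a half turn about z gives the same grasp; the last joint's range is limited). The gripper opens to 88 mm and grips with 3 to 60 N. Pads are 18 mm wide; open, the fingers measure 123 mm over their backs; the gripper's body (75 mm by 187 mm) begins 45 mm behind the grasp point.
Start: joints at [1.126, 0.181, 1.607, -0, 1.354, -0.206], TCP at [135.996, 558.701, 238.714] pointing down, gripper open.
Joint ranges: [-2.99, 2.99], [-0.89, 2.07], [0.3, 2.58], [-1.14, 4.28], [0, 2.63], [-3.12, 3.12]. Speed limits (rad/s): [2.57, 2.57, 3.01, 3.14, 3.14, 3.14].

### API

Orientations are given as a unit quaternion [w, x, y, z].
In Python, from workcell import bot, get_image, camera_model gives the robot as it stands. The module is installed in compiled form; this text tells all that it offers.
- The arm moves only by the tool servo_tool, never from a script. Its argument "moves" is text: rows parted by semicolons, each of 7 numbers parted by spaces: the turn, a rotation vector about the tool's x, y, z scaled (see below), then the shift along the tool's x, y, z scaled (see below), then the finger opening in mm, from 0 to 88.1. In form: rx ry rz x y z fingers; .... A call has 1 to 12 rows; each row is the pose to reach, as a shift and turn from the pose commanded when the call began, along the tool's axes at that moment; what a row does not reach only later rows make up. The controller multiplies each number of a shift by 0.1 m and each number of a turn by 90 degrees. A row lasts 1/12 s, in which the tool goes at most 41.7 mm and 7.16 degrees, less where a joint would pass 70% of its speed; a pose out of reach is approached as far as the arm can. A call with a number of a shift or a turn outside -1 to 1 is refused whole. A call with a gripper value outside its range is refused whole. The fingers move at their own pace and stop on an object; "grip_force" is the grip in N (left out, the last holds). Time passes only in rows, so rows that repeat a pose let the fingers close. It gives the time, the measured TCP pose, the force, the opening and the grip force at its end, in the units of the state.
- bot.get_state(): the state, without advancing time (a new reading comes with each control period).
- get_image(name): name is "side" or "top" or "wrist"; returns the picture (384x512x3 uint8, red, green, blue); there is no depth.
- camera_model(name): a dict with "intrinsics" (3x3 intrinsics, pixels), "k1" (the pictures are not rectified: a ray, as slopes to the right and down, at radius r is drawn at 1 + k1 r^2 times it, then the intrinsics apply), "pose" (4x4, takes a point from camera to world coordinates); the wrist camera has in their place "tool_from_camera" (4x4, takes a point from camera to tool coordinates, whose origin is the TCP and whose axes are the flange's). Camera axes: x right, y up, looking along -z (the intrinsics and any distortion apply to the point x, -y, -z); pixel columns grow to the right and rows downward; lengths in mm; the calibration is good to about 2 mm. A picture is of the moment at which its call begins: read the wrist's pose just before it. camera_model takes no time and is no camera call.
- bot.finish_job(): hands the job in; it is judged then, once.
The state is a dict: "t": time; "qpos": joint angles; "qd": joint speeds; "joint_efforts": joint torques, N m; "tool_pos": TCP position; "ee_rot": TCP orientation; "ft_force": force on the tool from outside, world axes, zero at the start; "moment": the same for the moment, N m; "grip_width": finger opening in mm; "grasp_force": force on a finger pad.
Only numpy, scipy, OpenCV 4.12 (cv2) and the standard library are available. Lean on these libraries where they do the work, as an engineer would, in place of code of your own. Each camera call takes 0.05 s, during which the arm holds its last target. There are 200 camera calls.

## Working session

There is one attempt and no reset: what is moved stays moved. The work goes in short steps, Python scripts to look and compute and a tool call to move; the robot and the scene stay as the last step left them, time stands still between calls to the robot, and variables do not carry over. Pictures are saved under pics/ and viewed, at most 10 in all, crops included, and the job is handed in when it is done.

Besides the shell and the picture viewer there is one more tool, called after ">>>" as name(argument=value, ...), one argument or row to a line, values as JSON. servo_tool: Moves the arm, as the interface text tells. Shifts and turns lie within -1 to 1; 1 stands for 0.1 m of shift or 90 degrees of turn. Its arguments: {"type":"object","properties":{"moves":{"type":"string"},"grip_force":{"type":"number"}},"required":["moves"]}

```bash
mkdir -p pics; python3 - <<'E'
from workcell import bot,get_image,camera_model
import cv2,numpy as np
np.set_printoptions(precision=4,suppress=True)
for n in("side","top"):
    im=get_image(n);cv2.imwrite(f"pics/{n}0.png",im[:,:,::-1]);
    m=camera_model(n);print(n,m)
print(camera_model("wrist"),bot.hold_point_z);s=bot.get_state();print(s)
E
```

```text
side {'intrinsics': array([[459.0666,   0.    , 263.4765],
       [  0.    , 459.0666, 178.5434],
       [  0.    ,   0.    ,   1.    ]]), 'k1': -0.11320690118569414, 'pose': array([[ -0.9678,   0.1924,  -0.1623, 342.9936],
       [ -0.2517,  -0.7473,   0.6149, 746.1294],
       [ -0.003 ,   0.636 ,   0.7717, 959.9611],
       [  0.    ,   0.    ,   0.    ,   1.    ]])}
top {'intrinsics': array([[384.8965,   0.    , 253.3739],
       [  0.    , 384.8965, 189.1257],
       [  0.    ,   0.    ,   1.    ]]), 'k1': -0.12450241312887905, 'pose': array([[  -0.0027,    0.9886,   -0.1504,  366.2671],
       [  -1.    ,   -0.0024,    0.0019,   48.5427],
       [   0.0016,    0.1504,    0.9886, 1253.3654],
       [   0.    ,    0.    ,    0.    ,    1.    ]])}
{'intrinsics': array([[327.1441,   0.    , 255.7546],
       [  0.    , 327.1441, 194.9267],
       [  0.    ,   0.    ,   1.    ]]), 'k1': -0.05881074361328641, 'tool_from_camera': array([[  -0.0006,    0.9479,    0.3185,   83.1281],
       [   1.    ,    0.001 ,   -0.001 ,   -0.0504],
       [  -0.0013,    0.3185,   -0.9479, -146.1914],
       [   0.    ,    0.    ,    0.    ,    1.    ]])} 18.700000000000003
{'t': 0.1, 'qpos': array([ 1.1257,  0.1815,  1.6079,  0.    ,  1.3538, -0.2063]), 'qd': array([ 0.002 , -0.0011, -0.0038,  0.0009, -0.0013,  0.0012]), 'joint_efforts': array([  0.0013, -43.4824, -34.2694,   0.0703,   0.0341,  -0.0001]), 'tool_pos': array([135.7963, 558.2504, 237.897 ]), 'ee_rot': array([-0.0003,  0.1191,  0.9929, -0.0007]), 'ft_force': array([-0.7017, -0.0494,  0.4872]), 'moment': array([0.0147, 0.0158, 0.0576]), 'grasp_force': 0.0, 'grip_width': 88.20112136247573}
```

View pics/top0.png

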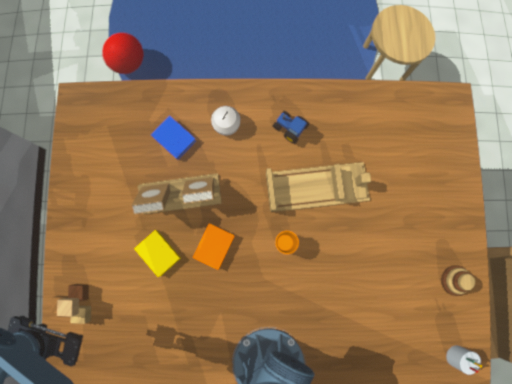

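View pics/side0.png

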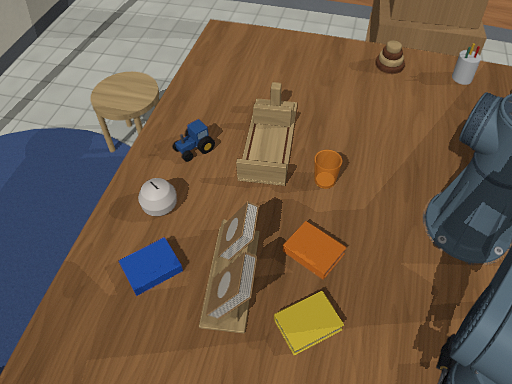

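The top view shows the stand at about (177,195) with both books, discs at (150,194) and (198,184). The rack is at (320,186), its wall to the left and the handle at (370,180). The blue (174,137), orange (214,246) and yellow (157,253) books are decoys. The two cardboard books in the stand fit the description, so I'll enlarge that area.

```bash
cat > h.py <<'E'
from workcell import bot,get_image,camera_model
import cv2,numpy as np
from scipy.spatial.transform import Rotation as R
np.set_printoptions(precision=2,suppress=True)
def model(n,st=None):
    m=camera_model(n)
    if n=="wrist":
        T=np.eye(4);T[:3,:3]=rot(st).as_matrix();T[:3,3]=st["tool_pos"];P=T@m["tool_from_camera"]
    else:P=m["pose"]
    return m["intrinsics"],m["k1"],P
def rot(st): q=st["ee_rot"];return R.from_quat([q[1],q[2],q[3],q[0]])
def ray(M,uv):
    K,k1,P=M;d=np.array([(uv[0]-K[0,2])/K[0,0],(uv[1]-K[1,2])/K[1,1]]);s=d.copy()
    for _ in range(20): s=d/(1+k1*s@s)
    v=P[:3,:3]@np.array([s[0],-s[1],-1]);return P[:3,3],v
def onz(M,uv,z):
    o,v=ray(M,uv);return o+v*(z-o[2])/v[2]
def proj(M,p):
    K,k1,P=M;c=P[:3,:3].T@(np.asarray(p,float)-P[:3,3]);s=np.array([c[0],-c[1]])/-c[2]
    s=s*(1+k1*s@s);return np.array([K[0,0]*s[0]+K[0,2],K[1,1]*s[1]+K[1,2]])
def tri(Ms,uvs):
    A=np.zeros((3,3));b=np.zeros(3)
    for M,uv in zip(Ms,uvs):
        o,v=ray(M,uv);v=v/np.linalg.norm(v);Q=np.eye(3)-np.outer(v,v);A+=Q;b+=Q@o
    return np.linalg.solve(A,b)
E
python3 - <<'E'
import cv2,numpy as np
t=cv2.imread('pics/top0.png');s=cv2.imread('pics/side0.png')
a=cv2.resize(t[155:225,125:225],(800,560),interpolation=cv2.INTER_CUBIC)
b=cv2.resize(s[195:340,190:270],(331,600),interpolation=cv2.INTER_CUBIC)
c=cv2.resize(t[150:220,260:380],(469,274),interpolation=cv2.INTER_CUBIC)
d=cv2.resize(s[75:190,230:305],(196,300),interpolation=cv2.INTER_CUBIC)
o=np.zeros((600,800,3),np.uint8);o[:600,:331]=b;o[:274,331:800]=c;o[300:600,340:536]=d
cv2.imwrite('pics/c1.png',a);cv2.imwrite('pics/c2.png',o)
E
```

```text
(no output)
```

View pics/c1.png

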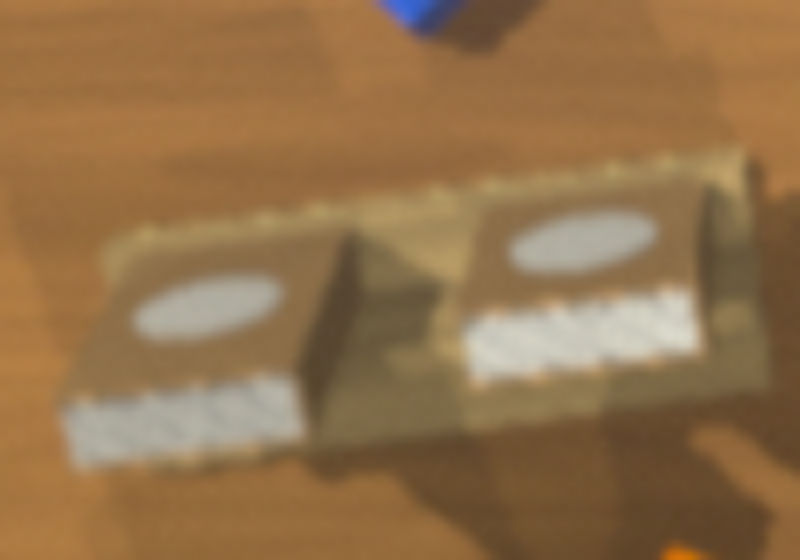

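View pics/c2.png

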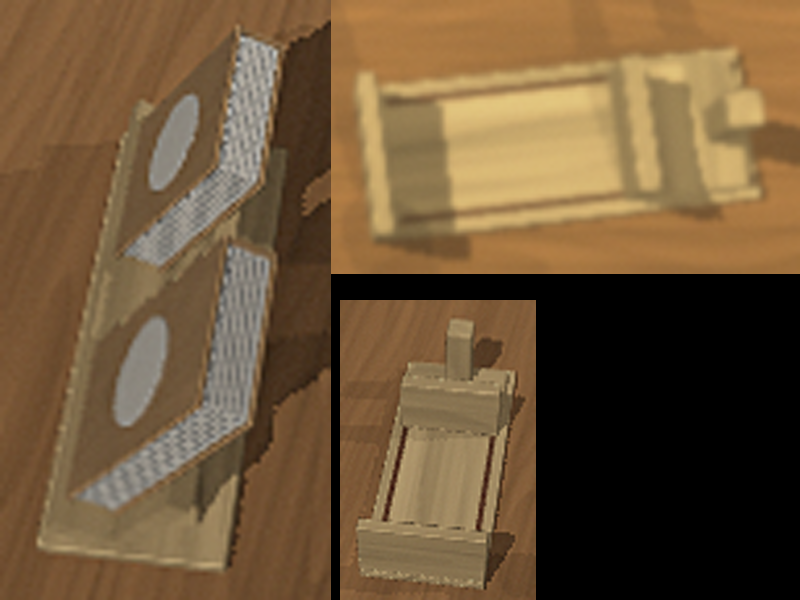

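The left (+y) book is the tall one and the right book, nearer the rack, is the short one. Now I'll triangulate.

```bash
python3 - <<'E'
from h import *
T=model("top");S=model("side")
t=lambda x,y:(125+x/8-.44,155+y/8-.44)
s=lambda x,y:(190+x/4.1375-.4,195+y/4.1375-.4)
B={"short":[((465,325),(220,165)),((690,290),(240,30)),((475,385),(263,185)),((703,352),(283,45))],
"tall":[((65,408),(205,403)),((298,375),(230,245)),((75,468),(250,425)),((303,440),(272,255))]}
for k,v in B.items():
    P=np.array([tri([T,S],[t(*a),s(*b)]) for a,b in v]);print(k,P.round(1).tolist(),P.mean(0))
    y=(P[1]-P[0]+P[3]-P[2])/2;print(" w",np.linalg.norm(y),"yaw of -y edge",np.degrees(np.arctan2(y[0],-y[1])),"thick",np.linalg.norm((P[0]-P[2]+P[1]-P[3])/2),(P[0]-P[2]+P[1]-P[3])/2)
r=lambda x,y:(260+(x-331)/3.908-.4,150+y/3.908-.4)
w=[onz(T,r(*p),75) for p in((358,75),(376,72),(393,235),(374,238))]
h=[onz(T,r(*p),91) for p in((730,90),(765,90),(763,130),(722,128))]
W=np.mean(w,0);H=np.mean(h,0);print(W,H,np.linalg.norm((W-H)[:2]),np.degrees(np.arctan2(*(H-W)[:2][[0,1]]*[1,-1])))
print(np.array(w),np.array(h))
E
```

```text
short [[518.2, 253.1, 142.7], [530.7, 170.5, 145.5], [497.0, 251.2, 129.5], [508.8, 166.5, 134.5]] [513.69 210.32 138.06]
 w 84.65071180115632 yaw of -y edge 8.262463654396095 thick 24.926026053062294 [21.57  2.92 12.15]
tall [[484.4, 392.6, 168.6], [496.7, 308.9, 165.0], [463.9, 392.1, 155.6], [475.0, 307.3, 161.7]] [479.96 350.23 162.73]
 w 85.06248021251304 yaw of -y edge 7.90325427796144 thick 22.645963383794868 [21.11  1.04  8.13]
[545.47  -8.11  75.  ] [ 578.39 -302.05   91.  ] 295.7730779935781 6.389410078155598
[[609.64   5.02  75.  ]
 [612.06  -9.4   75.  ]
 [481.25 -21.53  75.  ]
 [478.93  -6.55  75.  ]] [[ 594.11 -290.6    91.  ]
 [ 594.14 -319.11   91.  ]
 [ 561.82 -315.82   91.  ]
 [ 563.47 -282.67   91.  ]]
```

The stand is yawed about 8° and the rack about 6.3°. The short book's top centre is at (514,210,138). First I'll transfer to a point above it.

>>> servo_tool(
  moves="0 0 0 -0.85 -0.52 0 88;0 0 0 -0.85 -0.52 0 88;0 0 0 -0.85 -0.52 0 88",
  grip_force=20,
)

```text
t: 0.35
tool_pos: [208.0, 485.4, 238.0]
ee_rot: [0.0, 0.119, 0.993, -0.001]
ft_force: [0.6, -0.0, -0.0]
grip_width: 88.1
grasp_force: 0.0
```

>>> servo_tool(
  moves="0 0 0 -0.85 -0.52 0 88;0 0 0 -0.85 -0.52 0 88;0 0 0 -0.85 -0.52 0 88",
)

```text
t: 0.6
tool_pos: [278.8, 414.5, 238.3]
ee_rot: [0.0, 0.12, 0.993, -0.001]
ft_force: [-0.3, -0.1, -0.2]
grip_width: 88.2
grasp_force: 0.0
```

>>> servo_tool(
  moves="0 0 0 -0.85 -0.52 0 88;0 0 0 -0.85 -0.52 0 88;0 0 0 -0.85 -0.52 0 88",
)

```text
t: 0.85
tool_pos: [349.3, 343.8, 238.5]
ee_rot: [0.0, 0.12, 0.993, -0.001]
ft_force: [0.4, -0.2, 0.0]
grip_width: 88.0
grasp_force: 0.0
```

>>> servo_tool(
  moves="0 0 0 -0.85 -0.52 0 88;0 0 0 -0.85 -0.52 0 88;0 0 0 -0.85 -0.52 0 88;0 0 0 -0.85 -0.52 0 88",
)

```text
t: 1.18
tool_pos: [419.4, 273.5, 238.4]
ee_rot: [0.0, 0.121, 0.993, -0.0]
ft_force: [0.3, 0.1, -0.1]
grip_width: 88.3
grasp_force: 0.0
```

```bash
cat >> h.py <<'E'
def frame(z,y):
    z=np.array(z,float);z/=np.linalg.norm(z);y=np.array(y,float);y-=z*(y@z);y/=np.linalg.norm(y)
    return np.column_stack([np.cross(y,z),y,z])
def go(p,F=None,Rc=None,pc=None):
    "deltas from current pose to (p,F), in move units"
    st=bot.get_state();R0=rot(st) if Rc is None else Rc;p0=st["tool_pos"] if pc is None else pc
    F=R0.as_matrix() if F is None else F
    rv=(R0.inv()*R.from_matrix(F)).as_rotvec(degrees=True)/90
    d=R0.inv().apply(np.array(p)-p0)/100
    print("t %.2f"%st["t"],"pos",p0,"ROT",rv.round(3),"SHIFT",d.round(3))
c8,s8=np.cos(np.radians(8)),np.sin(np.radians(8))
BZ=np.array([-.5*c8,-.5*s8,.866]);BX=np.array([.866*c8,.866*s8,.5])
FB=frame(-BZ,BX)
c6,s6=np.cos(np.radians(6.3)),np.sin(np.radians(6.3))
RX=np.array([c6,s6,0]);RY=np.array([-s6,c6,0])
E
python3 - <<'E'
from h import *
top=np.array([513.7,210.3,138]);g=top-40*BZ
go(g+105*BZ,FB);print(g)
E
```

```text
t 1.18 pos [419.4  273.51 238.41] ROT [-0.29 -0.2   0.74] SHIFT [-0.77 -0.51  0.44]
[533.51 213.08 103.36]
```

>>> servo_tool(
  moves="-0.29 -0.2 0.74 -0.77 -0.51 0 88;-0.29 -0.2 0.74 -0.77 -0.51 0 88;-0.29 -0.2 0.74 -0.77 -0.51 0 88;-0.29 -0.2 0.74 -0.77 -0.51 0 88;-0.29 -0.2 0.74 -0.77 -0.51 0 88;-0.29 -0.2 0.74 -0.77 -0.51 0 88;-0.29 -0.2 0.74 -0.77 -0.51 0 88;-0.29 -0.2 0.74 -0.77 -0.51 0.4 88;-0.29 -0.2 0.74 -0.77 -0.51 0.4 88;-0.29 -0.2 0.74 -0.77 -0.51 0.4 88;-0.29 -0.2 0.74 -0.77 -0.51 0.4 88;-0.29 -0.2 0.74 -0.77 -0.51 0.4 88",
)

```text
t: 2.18
tool_pos: [477.8, 209.6, 197.4]
ee_rot: [0.17, 0.633, 0.73, 0.193]
ft_force: [-0.4, -0.4, -1.0]
grip_width: 87.9
grasp_force: 0.0
```

```bash
python3 - <<'E'
from h import *
st=bot.get_state();im=get_image("wrist")[:,:,::-1].copy();cv2.imwrite("pics/w1.png",im)
M=model("wrist",st)
top=np.array([513.7,210.3,138]);Y=np.cross([0,0,1],BX);Y/=np.linalg.norm(Y)
for a in(-15,15):
  for b in(-45,45):
    u=proj(M,top+a*BX+b*Y);print(u);cv2.circle(im,tuple(int(v) for v in u),3,(0,0,255),-1)
u=proj(M,top-70*BZ)
cv2.imwrite("pics/w1a.png",im);go(top+65*BZ,FB)
E
```

```text
[237.55 270.1 ]
[235.34 152.22]
[277.25 270.22]
[280.38 152.33]
t 2.23 pos [478.56 209.52 198.12] ROT [-0.  0.  0.] SHIFT [-0.04  0.    0.04]
```

View pics/w1a.png

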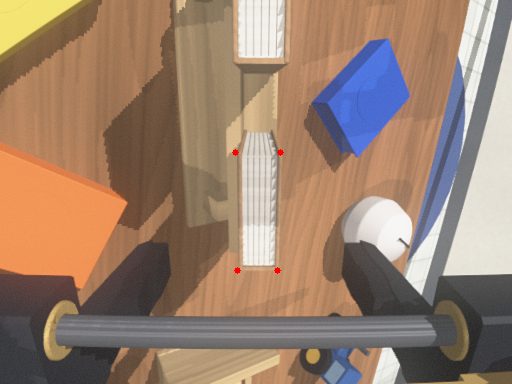

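The wrist view shows the short book's top at columns 241–278, rows 152–268, within 2 px of the prediction. I'll descend along the book's axis and grip.

>>> servo_tool(
  moves="0 0 0 -0.03 0.01 0.3 88;0 0 0 -0.03 0.01 0.6 88;0 0 0 -0.03 0.01 0.8 88;0 0 0 -0.03 0.01 0.9 88;0 0 0 -0.03 0.01 0.9 88",
)

```text
t: 2.65
tool_pos: [525.2, 211.4, 118.8]
ee_rot: [0.169, 0.633, 0.73, 0.192]
ft_force: [-0.5, -0.2, -0.0]
grip_width: 88.1
grasp_force: 0.0
```

>>> servo_tool(
  moves="0 0 0 0 0 0.1 88;0 0 0 0 0 0.18 88;0 0 0 0 0 0.18 50;0 0 0 0 0 0.18 34;0 0 0 0 0 0.18 24;0 0 0 0 0 0.18 20;0 0 0 0 0 0.18 20;0 0 0 0 0 0.18 20;0 0 0 0 0 0.18 20",
  grip_force=25,
)

```text
t: 3.4
tool_pos: [534.6, 212.7, 105.9]
ee_rot: [0.171, 0.633, 0.73, 0.194]
ft_force: [-0.1, 0.9, -0.2]
grip_width: 43.4
grasp_force: 0.0
```

>>> servo_tool(
  moves="0 0 0 0 0 0 20;0 0 0 0 0 0 20;0 0 0 0 0 0 20;0 0 0 0 0 0 20;0 0 0 0 0 0 20",
)

```text
t: 3.82
tool_pos: [534.4, 212.7, 105.5]
ee_rot: [0.171, 0.633, 0.73, 0.193]
ft_force: [-2.0, -0.3, 1.0]
grip_width: 29.8
grasp_force: 24.9
```

>>> servo_tool(
  moves="0 0 0 0 0 -0.1 20;0 0 0 0 0 -0.2 20;0 0 0 0 0 -0.4 20;0 0 0 0 0 -0.6 20;0 0 0 0 0 -0.8 20;0 0 0 0 0 -1 20;0 0 0 0 0 -1 20",
)

```text
t: 4.4
tool_pos: [485.5, 206.5, 195.3]
ee_rot: [0.172, 0.633, 0.729, 0.195]
ft_force: [1.1, -0.4, -2.3]
grip_width: 30.1
grasp_force: 25.0
```

```bash
cat >> h.py <<'E'
W=np.array([545.5,-8.1,0]);RO=W-147.5*RY   # rack origin
FR=frame([0,0,-1],RY)
E
python3 - <<'E'
from h import *
print(RO,bot.get_state()["grip_width"],bot.get_state()["grasp_force"])
t=RO+119*RY;print(t);t[2]=160;go(t,FR);go(t,frame([0,0,-1],-RY))
E
```

```text
[ 561.69 -154.71    0.  ] 30.08195429499919 24.977053364730182
[548.63 -36.43   0.  ]
t 4.40 pos [485.46 206.5  195.31] ROT [ 0.26  0.26 -0.95] SHIFT [-2.49  0.06  0.46]
t 4.40 pos [485.46 206.5  195.31] ROT [ 0.26 -0.27  0.99] SHIFT [-2.49  0.06  0.46]
```

>>> servo_tool(
  moves="0 0 0 -0.3 0 0 20;0 0 0 -0.65 0 0 20;0 0 0 -1 0 0 20",
)

```text
t: 4.65
tool_pos: [498.7, 106.9, 191.8]
ee_rot: [0.17, 0.632, 0.731, 0.194]
ft_force: [0.2, 0.6, -2.5]
grip_width: 29.9
grasp_force: 25.0
```

>>> servo_tool(
  moves="0.26 0.26 -0.95 -0.3 0.03 0 20;0.26 0.26 -0.95 -0.6 0.03 0 20;0.26 0.26 -0.95 -0.8 0.03 0 20;0.26 0.26 -0.95 -0.8 0.03 0 20;0.26 0.26 -0.95 -0.8 0.03 0 20;0.26 0.26 -0.95 -0.8 0.03 0 20;0.26 0.26 -0.95 -0.8 0.03 0 20;0.26 0.26 -0.95 -0.8 0.03 0 20;0.26 0.26 -0.95 -0.8 0.03 0 20;0.26 0.26 -0.95 -0.8 0.03 0 20;0.26 0.26 -0.95 -0.8 0.03 0 20;0.26 0.26 -0.95 -0.8 0.03 0 20",
)

```text
t: 5.65
tool_pos: [513.0, 27.7, 193.1]
ee_rot: [0.021, 0.041, 0.999, 0.028]
ft_force: [0.0, -1.0, -2.2]
grip_width: 29.8
grasp_force: 25.0
```

```bash
python3 - <<'E'
from h import *
st=bot.get_state();print(st["qpos"])
im=get_image("wrist");cv2.imwrite("pics/w2.png",im[:,:,::-1]);t2=get_image("top");cv2.imwrite("pics/t2.png",t2[:,:,::-1])
t=RO+119*RY;t[2]=195;go(t,FR)
E
```

```text
[-0.22  0.06  1.84  0.07  1.21 -1.73]
t 5.75 pos [513.55  28.46 193.22] ROT [ 0.04  0.03 -0.12] SHIFT [-0.41 -0.61 -0.04]
```

View pics/w2.png

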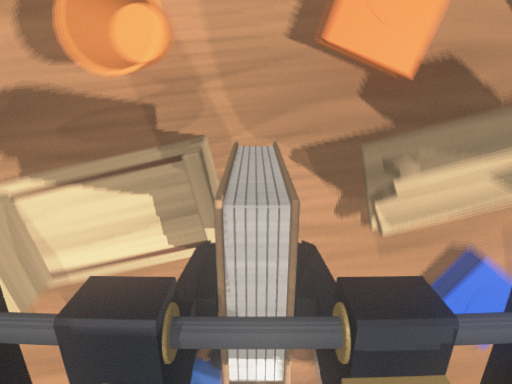

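The wrist view shows the book held square. The rack wall's near-robot top corners are at about (207,138) outer and (184,150) inner. I'll check them against my rack estimate.

```bash
python3 - <<'E'
from h import *
st=bot.get_state();M=model("wrist",st);T=model("top")
for uv in((207,138),(184,150),(217,215)):
    p=onz(M,uv,75)-RO;print(uv,p@RX,p@RY)
# rack-frame points, top cam again with initial image wall corners
import itertools
im=cv2.imread("pics/w2.png");t=cv2.imread("pics/top0.png")
def draw(im,M,s):
    im=cv2.resize(im,None,fx=s,fy=s,interpolation=cv2.INTER_CUBIC)
    for x,y,z in itertools.product((-65,65),(140,155),(75,)):
        cv2.circle(im,tuple(int(v*s+s/2) for v in proj(M,RO+x*RX+y*RY+[0,0,z])),2,(0,0,255),-1)
    for q in [(x,-175,10) for x in(-65,65)]+[(x,140,10) for x in(-65,65)]:
        cv2.circle(im,tuple(int(v*s+s/2) for v in proj(M,RO+q[0]*RX+q[1]*RY+[0,0,q[2]])),2,(255,0,0),-1)
    for x,y in itertools.product((-15,15),(-165,-135)):
        cv2.circle(im,tuple(int(v*s+s/2) for v in proj(M,RO+x*RX+y*RY+[0,0,91])),2,(0,255,0),-1)
    return im
a=draw(t,T,6)[140*6:230*6,255*6:385*6]
b=draw(im,M,2)[240:540,0:480]
o=np.zeros((600,800,3),np.uint8);o[:540,:780]=a
cv2.imwrite("pics/c3.png",a);cv2.imwrite("pics/c4.png",b)
E
```

```text
(207, 138) -71.60968884929679 163.80501493601034
(184, 150) -66.0114365297383 143.44241119940565
(217, 215) -4.530612145057772 155.86854349881588
```

View pics/c3.png

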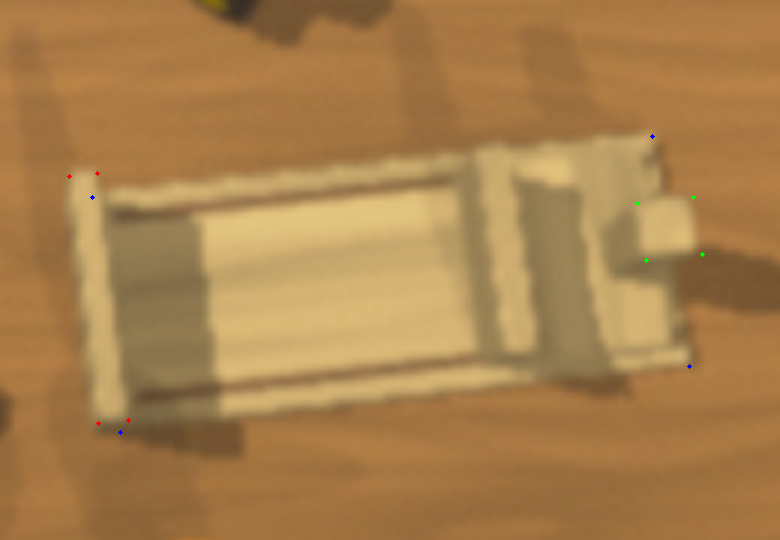

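The overlay matches the rack within about 2 mm.

>>> servo_tool(
  moves="0.04 0.03 -0.12 -0.41 -0.61 -0.04 20;0.04 0.03 -0.12 -0.41 -0.61 -0.04 20;0.04 0.03 -0.12 -0.41 -0.61 -0.04 20;0.04 0.03 -0.12 -0.41 -0.61 -0.04 20;0.04 0.03 -0.12 -0.41 -0.61 -0.04 20;0.04 0.03 -0.12 -0.41 -0.61 -0.04 20",
)

```text
t: 6.25
tool_pos: [547.4, -35.6, 195.8]
ee_rot: [0.0, -0.05, 0.999, -0.003]
ft_force: [-0.5, 0.4, -2.2]
grip_width: 29.4
grasp_force: 25.0
```

```bash
python3 - <<'E'
from h import *
t=RO+118*RY;t[2]=98;go(t,FR)
im=get_image("side");s=im[60:230,180:330];cv2.imwrite("pics/s3.png",cv2.resize(s,(530,600),interpolation=cv2.INTER_CUBIC)[:,:,::-1])
E
```

```text
t 6.25 pos [547.35 -35.6  195.81] ROT [-0.    0.   -0.01] SHIFT [-0.01 -0.01  0.98]
```

View pics/s3.png

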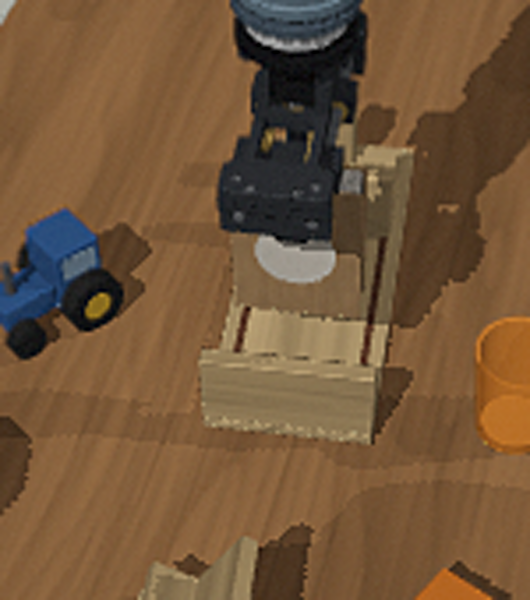

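The side view shows the short book upright above the rack, centred, disc side to the wall at (295,258). Lowering.

>>> servo_tool(
  moves="0 0 -0.01 -0.01 -0.02 0.25 20;0 0 -0.01 -0.01 -0.02 0.5 20;0 0 -0.01 -0.01 -0.02 0.75 20;0 0 -0.01 -0.01 -0.02 0.95 20;0 0 -0.01 -0.01 -0.02 0.95 20;0 0 -0.01 -0.01 -0.02 0.98 20;0 0 -0.01 -0.01 -0.02 0.98 20",
)

```text
t: 6.88
tool_pos: [550.0, -38.6, 99.5]
ee_rot: [0.001, -0.059, 0.998, -0.003]
ft_force: [0.3, 0.1, -2.0]
grip_width: 29.9
grasp_force: 25.0
```

>>> servo_tool(
  moves="0 0 0 0 0 0.02 20;0 0 0 0 0 0.02 20;0 0 0 0 0 0.04 20;0 0 0 0 0 0.04 20",
)

```text
t: 7.22
tool_pos: [549.9, -38.9, 95.1]
ee_rot: [0.001, -0.059, 0.998, -0.003]
ft_force: [-0.8, 0.3, -1.1]
grip_width: 29.9
grasp_force: 25.0
```

>>> servo_tool(
  moves="0 0 0.01 0 0 0.01 20;0 0 0.01 0 0 0.01 20;0 0 0.01 0 0 0.02 20;0 0 0.01 0 0 0.02 20",
)

```text
t: 7.55
tool_pos: [549.5, -38.9, 92.5]
ee_rot: [0.001, -0.051, 0.999, -0.003]
ft_force: [0.1, 0.2, -2.5]
grip_width: 29.6
grasp_force: 25.0
```

>>> servo_tool(
  moves="0 0 0 0 0 0.01 20;0 0 0 0 0 0.01 20;0 0 0 0 0 0.02 20;0 0 0 0 0 0.02 20",
)

```text
t: 7.88
tool_pos: [549.6, -38.9, 90.5]
ee_rot: [0.001, -0.051, 0.999, -0.003]
ft_force: [0.7, 0.6, -1.9]
grip_width: 29.5
grasp_force: 25.0
```

>>> servo_tool(
  moves="0 0 0 0 0 0.01 20;0 0 0 0 0 0.01 20;0 0 0 0 0 0.02 20;0 0 0 0 0 0.02 20",
)

```text
t: 8.22
tool_pos: [550.0, -39.2, 90.3]
ee_rot: [0.001, -0.051, 0.999, -0.004]
ft_force: [-6.4, 0.4, 11.5]
grip_width: 30.1
grasp_force: 25.0
```

Contact at TCP z≈90.4. I'll relax, release a little, and rise.

>>> servo_tool(
  moves="0 0 0 0 0 -0.015 20;0 0 0 0 0 -0.015 20;0 0 0 0 0 -0.015 34;0 0 0 0 0 -0.015 38;0 0 0 0 0 -0.015 42;0 0 0 0 0 -0.015 42;0 0 0 0 0 -0.015 42;0 0 0 0 0 -0.015 42",
)

```text
t: 8.88
tool_pos: [549.6, -38.8, 90.1]
ee_rot: [0.001, -0.051, 0.999, -0.003]
ft_force: [-0.0, 0.4, 0.1]
grip_width: 42.0
grasp_force: 0.0
```

>>> servo_tool(
  moves="0 0 0 0 0 -0.1 44;0 0 0 0 0 -0.3 44;0 0 0 0 0 -0.6 44;0 0 0 0 0 -0.9 60;0 0 0 0 0 -1 88;0 0 0 0 0 -1 88",
)

```text
t: 9.38
tool_pos: [551.7, -38.7, 194.1]
ee_rot: [0.004, -0.051, 0.999, -0.005]
ft_force: [0.3, -0.3, -0.2]
grip_width: 61.8
grasp_force: 0.0
```

```bash
python3 - <<'E'
from h import *
top=np.array([480,350.2,162.7])
for im in("side",):
    a=get_image(im);cv2.imwrite("pics/s4.png",cv2.resize(a[60:230,180:330],(530,600),interpolation=cv2.INTER_CUBIC)[:,:,::-1])
go(top+75*BZ,FB)
E
```

```text
t 9.43 pos [550.32 -38.39 191.55] ROT [-0.27 -0.25  0.95] SHIFT [ 0.68  3.92 -0.4 ]
```

View pics/s4.png

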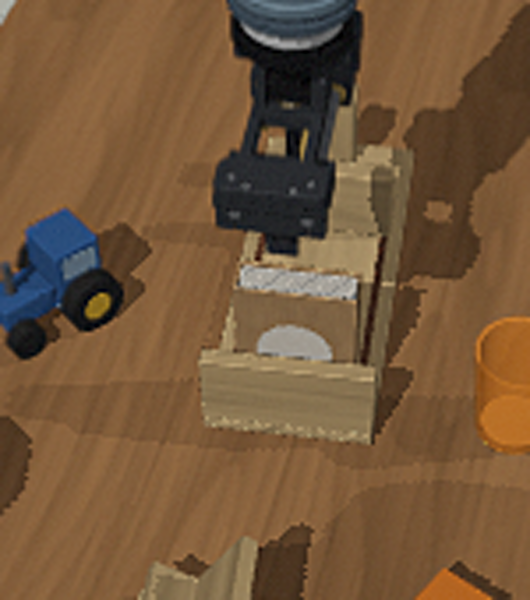

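The short book stands on its own next to the wall. Now to the tall book.

>>> servo_tool(
  moves="0 0 0 0.17 0.4 -0.4 88;0 0 0 0.17 0.7 -0.4 88;0 0 0 0.17 0.98 -0.4 88",
)

```text
t: 9.68
tool_pos: [521.8, 59.1, 229.9]
ee_rot: [0.001, -0.05, 0.999, -0.003]
ft_force: [1.1, 0.9, 0.1]
grip_width: 85.5
grasp_force: 0.0
```

>>> servo_tool(
  moves="0 0 0 0.17 0.4 0 88;0 0 0 0.17 0.8 0 88;0 0 0 0.17 0.98 0 88",
)

```text
t: 9.93
tool_pos: [492.9, 157.1, 226.5]
ee_rot: [-0.001, -0.052, 0.999, -0.003]
ft_force: [0.8, 0.5, -0.6]
grip_width: 87.8
grasp_force: 0.0
```

>>> servo_tool(
  moves="0 0 0 0.17 0.4 0 88;0 0 0 0.17 0.8 0 88;0 0 0 0.17 0.98 0 88",
)

```text
t: 10.18
tool_pos: [466.1, 252.6, 225.7]
ee_rot: [-0.001, -0.052, 0.999, -0.003]
ft_force: [-0.2, 0.3, -0.6]
grip_width: 88.0
grasp_force: 0.0
```

>>> servo_tool(
  moves="-0.27 -0.25 0.95 0.17 0.3 0 88;-0.27 -0.25 0.95 0.17 0.6 0 88;-0.27 -0.25 0.95 0.17 0.9 0 88;-0.27 -0.25 0.95 0.17 0.98 0 88;-0.27 -0.25 0.95 0.17 0.98 0 88;-0.27 -0.25 0.95 0.17 0.98 0 88;-0.27 -0.25 0.95 0.17 0.98 0 88;-0.27 -0.25 0.95 0.17 0.98 0 88;-0.27 -0.25 0.95 0.17 0.98 0 88;-0.27 -0.25 0.95 0.17 0.98 0 88;-0.27 -0.25 0.95 0.17 0.98 0 88;-0.27 -0.25 0.95 0.17 0.98 0 88",
)

```text
t: 11.18
tool_pos: [440.7, 344.3, 224.7]
ee_rot: [0.16, 0.597, 0.764, 0.185]
ft_force: [0.6, -0.4, 0.2]
grip_width: 88.0
grasp_force: 0.0
```

```bash
python3 - <<'E'
from h import *
st=bot.get_state();im=get_image("wrist");cv2.imwrite("pics/w5.png",im[:,:,::-1])
M=model("wrist",st);top=np.array([480,350.2,162.7]);Y=np.cross([0,0,1],BX);Y/=np.linalg.norm(Y)
for a in(-15,15):
  for b in(-45,45): print(proj(M,top+a*BX+b*Y))
# measured: white page mask
hsv=cv2.cvtColor(im,cv2.COLOR_RGB2HSV);m=((hsv[...,1]<40)&(hsv[...,2]>150)).astype(np.uint8)
n,_,s,c=cv2.connectedComponentsWithStats(m);print(s[(s[:,4]>800)],c[(s[:,4]>800)])
for r in range(140,281,20):
    x=np.where(m[r,200:320])[0]+200;print(r,x.min() if len(x) else None,x.max() if len(x) else None)
go(top+65*BZ,FB)
E
```

```text
[237.56 263.6 ]
[248.2  145.83]
[276.75 267.52]
[292.06 150.29]
[[     0      0    512    384 179402]
 [   452      0     60    207   4550]
 [   442     85     70    191   6480]
 [   243    131     46    133   4082]
 [   358    347     36     37    886]] [[239.68 191.83]
 [483.63  81.59]
 [488.44 211.66]
 [265.94 198.08]
 [376.66 365.8 ]]
140 259 283
160 255 287
180 253 284
200 250 281
220 248 279
240 245 276
260 246 274
280 None None
t 11.23 pos [439.75 344.37 223.97] ROT [-0.02 -0.02  0.06] SHIFT [-0.01  0.05  0.08]
```

>>> servo_tool(
  moves="-0.02 -0.02 0.06 -0.01 0.06 0.08 88;-0.02 -0.02 0.06 -0.01 0.06 0.08 88;-0.02 -0.02 0.06 -0.01 0.06 0.08 88",
)

```text
t: 11.48
tool_pos: [449.9, 346.0, 221.1]
ee_rot: [0.172, 0.628, 0.734, 0.194]
ft_force: [-0.4, 0.2, -0.1]
grip_width: 87.9
grasp_force: 0.0
```

>>> servo_tool(
  moves="0 0 0 0 0 0.3 88;0 0 0 0 0 0.6 88;0 0 0 0 0 0.9 88;0 0 0 0 0 1 80;0 0 0 0 0 1 60;0 0 0 0 0 1 50",
)

```text
t: 11.98
tool_pos: [500.7, 352.7, 136.6]
ee_rot: [0.172, 0.63, 0.732, 0.195]
ft_force: [-0.5, -0.4, 0.6]
grip_width: 70.3
grasp_force: 0.0
```

```bash
python3 - <<'E'
from h import *
go(np.array([480,350.2,162.7])+1.3*BX-44*BZ,FB)
E
```

```text
t 11.98 pos [500.7 352.7 136.6] ROT [0.   0.   0.01] SHIFT [ 0.01 -0.04  0.11]
```

>>> servo_tool(
  moves="0 0 0 0.01 -0.03 0.1 60;0 0 0 0.01 -0.03 0.1 50;0 0 0 0.01 -0.03 0.1 20;0 0 0 0.01 -0.03 0.1 20;0 0 0 0.01 -0.03 0.1 20;0 0 0 0.01 -0.03 0.1 20;0 0 0 0.01 -0.03 0.1 20;0 0 0 0.01 -0.03 0.1 20;0 0 0 0.01 -0.03 0.1 20;0 0 0 0.01 -0.03 0.1 20;0 0 0 0.01 -0.03 0.1 20",
  grip_force=25,
)

```text
t: 12.9
tool_pos: [503.1, 354.7, 127.1]
ee_rot: [0.172, 0.63, 0.731, 0.196]
ft_force: [-5.6, 0.4, 6.1]
grip_width: 29.8
grasp_force: 25.0
```

>>> servo_tool(
  moves="0 0 0 0 0 -0.1 20;0 0 0 0 0 -0.2 20;0 0 0 0 0 -0.4 20;0 0 0 0 0 -0.6 20;0 0 0 0 0 -0.8 20;0 0 0 0 0 -1 20;0 0 0 0 0 -1 20",
)

```text
t: 13.48
tool_pos: [453.1, 348.4, 217.2]
ee_rot: [0.173, 0.63, 0.731, 0.199]
ft_force: [0.7, 0.6, -2.2]
grip_width: 29.7
grasp_force: 25.0
```

```bash
python3 - <<'E'
from h import *
t=RO+42*RY;t[2]=255;go(t,FR);print(RO)
E
```

```text
t 13.48 pos [453.1  348.38 217.15] ROT [ 0.27  0.26 -0.95] SHIFT [-4.72  0.49 -0.14]
[ 561.69 -154.71    0.  ]
```

>>> servo_tool(
  moves="0 0 0 -0.2 0.1 -0.1 20;0 0 0 -0.6 0.1 -0.2 20;0 0 0 -0.95 0.1 -0.2 20",
)

```text
t: 13.73
tool_pos: [465.7, 253.3, 237.2]
ee_rot: [0.173, 0.629, 0.732, 0.197]
ft_force: [1.0, -0.3, -2.5]
grip_width: 29.5
grasp_force: 25.0
```

>>> servo_tool(
  moves="0 0 0 -0.4 0.1 -0.1 20;0 0 0 -0.8 0.1 -0.1 20;0 0 0 -0.95 0.1 -0.1 20",
)

```text
t: 13.98
tool_pos: [483.9, 156.1, 250.5]
ee_rot: [0.174, 0.631, 0.73, 0.196]
ft_force: [0.3, 0.4, -2.7]
grip_width: 29.7
grasp_force: 25.0
```

>>> servo_tool(
  moves="0 0 0 -0.4 0.1 0 20;0 0 0 -0.8 0.1 0 20;0 0 0 -0.95 0.1 0 20",
)

```text
t: 14.23
tool_pos: [506.3, 63.0, 255.7]
ee_rot: [0.174, 0.631, 0.73, 0.195]
ft_force: [0.6, -0.2, -2.3]
grip_width: 30.0
grasp_force: 25.0
```

>>> servo_tool(
  moves="0.27 0.26 -0.95 -0.3 0.1 0 20;0.27 0.26 -0.95 -0.6 0.1 0 20;0.27 0.26 -0.95 -0.9 0.1 0 20;0.27 0.26 -0.95 -0.95 0.1 0 20;0.27 0.26 -0.95 -0.95 0.1 0 20;0.27 0.26 -0.95 -0.95 0.1 0 20;0.27 0.26 -0.95 -0.95 0.1 0 20;0.27 0.26 -0.95 -0.95 0.1 0 20;0.27 0.26 -0.95 -0.95 0.1 0 20;0.27 0.26 -0.95 -0.95 0.1 0 20;0.27 0.26 -0.95 -0.95 0.1 0 20;0.27 0.26 -0.95 -0.95 0.1 0 20",
)

```text
t: 15.23
tool_pos: [528.0, -25.9, 260.2]
ee_rot: [0.015, 0.018, 1.0, 0.018]
ft_force: [-0.3, -0.4, -2.7]
grip_width: 30.1
grasp_force: 25.0
```

```bash
python3 - <<'E'
from h import *
t=RO+42*RY;t[2]=255;go(t,FR);t[2]=125;go(t,FR)
E
```

```text
t 15.23 pos [527.99 -25.9  260.19] ROT [ 0.02  0.02 -0.09] SHIFT [-0.32 -0.86  0.03]
t 15.23 pos [527.99 -25.9  260.19] ROT [ 0.02  0.02 -0.09] SHIFT [-0.28 -0.91  1.33]
```

>>> servo_tool(
  moves="0.02 0.02 -0.085 -0.32 -0.4 0.03 20;0.02 0.02 -0.085 -0.32 -0.86 0.03 20;0.02 0.02 -0.085 -0.32 -0.86 0.03 20;0.02 0.02 -0.085 -0.32 -0.86 0.03 20;0.02 0.02 -0.085 -0.32 -0.86 0.03 20;0.02 0.02 -0.085 -0.32 -0.86 0.03 20",
)

```text
t: 15.73
tool_pos: [556.2, -111.9, 255.1]
ee_rot: [0.002, -0.046, 0.999, 0.003]
ft_force: [0.2, -0.4, -3.4]
grip_width: 29.7
grasp_force: 25.0
```

```bash
python3 - <<'E'
from h import *
t=RO+42*RY;t[2]=121;go(t,FR)
E
```

```text
t 15.73 pos [ 556.15 -111.85  255.13] ROT [ 0.    0.   -0.01] SHIFT [-0.   -0.02  1.34]
```

>>> servo_tool(
  moves="0 0 -0.006 0 -0.02 0.3 20;0 0 -0.006 0 -0.02 0.6 20;0 0 -0.006 0 -0.02 0.9 20;0 0 -0.006 0 -0.02 1 20;0 0 -0.006 0 -0.02 1 20",
)

```text
t: 16.15
tool_pos: [554.9, -112.0, 152.8]
ee_rot: [-0.001, -0.051, 0.999, 0.004]
ft_force: [0.8, -0.0, -2.9]
grip_width: 29.9
grasp_force: 25.0
```

>>> servo_tool(
  moves="0 0 0 0 0 0.15 20;0 0 0 0 0 0.28 20;0 0 0 0 0 0.33 20;0 0 0 0 0 0.33 20;0 0 0 0 0 0.35 20;0 0 0 0 0 0.35 20",
)

```text
t: 16.65
tool_pos: [558.1, -113.8, 122.0]
ee_rot: [0.003, -0.051, 0.999, 0.002]
ft_force: [0.4, 0.0, -2.7]
grip_width: 29.8
grasp_force: 25.0
```

>>> servo_tool(
  moves="0 0 0 0 0 0.02 20;0 0 0 0 0 0.03 20;0 0 0 0 0 0.03 20;0 0 0 0 0 0.03 20",
)

```text
t: 16.98
tool_pos: [557.3, -113.7, 117.8]
ee_rot: [0.002, -0.051, 0.999, 0.003]
ft_force: [0.1, -0.4, -2.6]
grip_width: 29.8
grasp_force: 25.0
```

>>> servo_tool(
  moves="0 0 0 0 0 0.01 20;0 0 0 0 0 0.015 20;0 0 0 0 0 0.015 20;0 0 0 0 0 0.015 20",
)

```text
t: 17.32
tool_pos: [557.2, -113.6, 116.1]
ee_rot: [0.002, -0.051, 0.999, 0.003]
ft_force: [0.6, 0.6, -2.8]
grip_width: 29.7
grasp_force: 25.0
```

>>> servo_tool(
  moves="0 0 0 0 0 0.01 20;0 0 0 0 0 0.015 20;0 0 0 0 0 0.015 20;0 0 0 0 0 0.015 20",
)

```text
t: 17.65
tool_pos: [557.5, -113.7, 115.0]
ee_rot: [0.002, -0.051, 0.999, 0.003]
ft_force: [-0.1, 0.4, 0.5]
grip_width: 29.8
grasp_force: 25.0
```

>>> servo_tool(
  moves="0 0 0 0 0 0.004 20;0 0 0 0 0 0.004 20;0 0 0 0 0 0.004 20",
)

```text
t: 17.9
tool_pos: [557.7, -113.7, 114.9]
ee_rot: [0.002, -0.051, 0.999, 0.003]
ft_force: [-0.5, 0.9, 5.3]
grip_width: 29.7
grasp_force: 25.0
```

>>> servo_tool(
  moves="0 0 0 0 0 0 34;0 0 0 0 0 0 38;0 0 0 0 0 0 42;0 0 0 0 0 0 42;0 0 0 0 0 0 42;0 0 0 0 0 0 42",
)

```text
t: 18.4
tool_pos: [557.2, -113.6, 114.1]
ee_rot: [0.002, -0.051, 0.999, 0.003]
ft_force: [-0.5, 0.8, -0.6]
grip_width: 41.7
grasp_force: 0.0
```

>>> servo_tool(
  moves="0 0 0 0 0 -0.1 44;0 0 0 0 0 -0.3 44;0 0 0 0 0 -0.6 44;0 0 0 0 0 -0.9 60;0 0 0 0 0 -0.9 70",
)

```text
t: 18.82
tool_pos: [560.4, -115.5, 211.8]
ee_rot: [0.007, -0.051, 0.999, 0.0]
ft_force: [1.2, -0.5, -0.2]
grip_width: 55.4
grasp_force: 0.0
```

```bash
python3 - <<'E'
from h import *
F=frame([0,0,-1],RX)
hp=RO-150*RY;hp[2]=205;go(hp,F);go(hp,frame([0,0,-1],-RX));print(hp,bot.get_state()["qpos"])
a=get_image("side");cv2.imwrite("pics/s6.png",a[:,:,::-1]);b=get_image("top");cv2.imwrite("pics/t6.png",b[:,:,::-1])
# tops of both books by page mask in both views
for n,im in(("side",a),("top",b)):
    hsv=cv2.cvtColor(im,cv2.COLOR_RGB2HSV);m=((hsv[...,1]<50)&(hsv[...,2]>130)).astype(np.uint8)
    M=model(n);r=[proj(M,RO+np.array([0,0,z])+y*RY) for z,y in((130,118),(160,42))];print(n,"pred",r)
    k,_,s,c=cv2.connectedComponentsWithStats(m)
    for i in range(1,k):
        if s[i,4]>30 and min(np.hypot(*(c[i]-q)) for q in r)<40: print(s[i],c[i])
E
```

```text
t 18.82 pos [ 560.37 -115.52  211.75] ROT [0.01 0.01 0.99] SHIFT [ 0.02 -1.89  0.07]
t 18.82 pos [ 560.37 -115.52  211.75] ROT [-0.01  0.01 -1.  ] SHIFT [ 0.02 -1.89  0.07]
[ 578.15 -303.8   205.  ] [-0.41  0.19  1.65  0.01  1.29 -2.09]
side pred [array([263.69, 139.91]), array([267.9 , 110.85])]
[251 107  33   9 177] [267.01 110.89]
[256 128  21   8 116] [265.92 131.81]
[248 135  33  10 198] [263.84 139.53]
[253 152  21  10 145] [262.99 156.93]
top pred [array([281.67, 185.18]), array([308.46, 180.61])]
[303 169   7   7  31] [306.  172.9]
[277 172  10  29 143] [281.03 186.41]
[305 182   9  15 119] [309.24 188.61]
```

Both book tops sit where predicted in both views, so they stand free. Now to the stop handle.

>>> servo_tool(
  moves="0 0 0 0.01 -0.4 0 88;0 0 0 0.01 -0.8 0 88;0 0 0 0.01 -0.95 0 88;0 0 0 0.01 -0.95 0 88",
)

```text
t: 19.25
tool_pos: [565.0, -211.8, 202.4]
ee_rot: [0.001, -0.049, 0.999, 0.003]
ft_force: [-0.4, 0.4, 0.4]
grip_width: 87.6
grasp_force: 0.0
```

>>> servo_tool(
  moves="0 0 0.99 0.01 -0.4 0 88;0 0 0.99 0.01 -0.8 0 88;0 0 0.99 0.01 -0.94 0 88;0 0 0.99 0.01 -0.94 0 88;0 0 0.99 0.01 -0.94 0 88;0 0 0.99 0.01 -0.94 0 88;0 0 0.99 0.01 -0.94 0 88;0 0 0.99 0.01 -0.94 0 88;0 0 0.99 0.01 -0.94 0 88;0 0 0.99 0.01 -0.94 0 88;0 0 0.99 0.01 -0.94 0 88;0 0 0.99 0.01 -0.94 0 88",
)

```text
t: 20.25
tool_pos: [573.8, -300.4, 202.0]
ee_rot: [-0.002, 0.646, 0.764, 0.003]
ft_force: [-0.4, 0.2, 0.4]
grip_width: 87.9
grasp_force: 0.0
```

```bash
python3 - <<'E'
from h import *
F=frame([0,0,-1],RX)
hp=RO-150*RY;hp[2]=55;go(hp,F);print(bot.get_state()["qpos"])
E
```

```text
t 20.25 pos [ 573.82 -300.37  202.  ] ROT [ 0.   -0.01  0.04] SHIFT [-0.05  0.03  1.47]
[-0.67  0.37  1.44  0.01  1.33 -0.84]
```

>>> servo_tool(
  moves="0 -0.005 0.04 -0.04 0.03 0.3 88;0 -0.005 0.04 -0.04 0.03 0.6 88;0 -0.005 0.04 -0.04 0.03 0.9 88;0 -0.005 0.04 -0.04 0.03 1 88;0 -0.005 0.04 -0.04 0.03 1 88",
)

```text
t: 20.67
tool_pos: [575.8, -302.2, 98.9]
ee_rot: [-0.002, 0.667, 0.745, 0.001]
ft_force: [0.5, -1.1, -0.2]
grip_width: 87.9
grasp_force: 0.0
```

>>> servo_tool(
  moves="0 0 0 0 0 0.15 88;0 0 0 0 0 0.3 88;0 0 0 0 0 0.47 88;0 0 0 0 0 0.47 60;0 0 0 0 0 0.47 40;0 0 0 0 0 0.47 20;0 0 0 0 0 0.47 20;0 0 0 0 0 0.47 20;0 0 0 0 0 0.47 20;0 0 0 0 0 0.47 20;0 0 0 0 0 0.47 20;0 0 0 0 0 0.47 20",
  grip_force=30,
)

```text
t: 21.67
tool_pos: [580.1, -305.2, 56.6]
ee_rot: [0.004, 0.667, 0.745, 0.002]
ft_force: [18.4, 1.9, -11.8]
grip_width: 30.4
grasp_force: 9.1
```

```bash
python3 - <<'E'
from h import *
s=bot.get_state();print(s["grip_width"],s["grasp_force"],s["ft_force"]);p=s["tool_pos"]-RO;print("rack",p@RX,p@RY)
for d in(60,80,130,145): go(s["tool_pos"]+d*RY,frame([0,0,-1],RX))
E
```

```text
30.380013531851578 9.0975546464324 [ 18.36   1.92 -11.76]
rack 1.8054383400944707 -151.63002825441194
t 21.67 pos [ 580.12 -305.23   56.57] ROT [ 0.01  0.   -0.  ] SHIFT [ 0.6 -0.  -0. ]
t 21.67 pos [ 580.12 -305.23   56.57] ROT [ 0.01  0.   -0.  ] SHIFT [ 0.8 -0.  -0. ]
t 21.67 pos [ 580.12 -305.23   56.57] ROT [ 0.01  0.   -0.  ] SHIFT [ 1.3 -0.  -0. ]
t 21.67 pos [ 580.12 -305.23   56.57] ROT [ 0.01  0.   -0.  ] SHIFT [ 1.45 -0.   -0.01]
```

>>> servo_tool(
  moves="0 0 0 0 0.03 0 20;0 0 0 0 0.03 0 20;0 0 0 0 0.03 0 20",
)

```text
t: 21.92
tool_pos: [580.5, -305.1, 56.4]
ee_rot: [0.001, 0.667, 0.745, 0.0]
ft_force: [-5.2, 0.1, 3.4]
grip_width: 29.9
grasp_force: 30.0
```

>>> servo_tool(
  moves="0 0 0 0.03 0.005 0 20;0 0 0 0.08 0.005 0 20;0 0 0 0.15 0.005 0 20;0 0 0 0.23 0.005 0 20;0 0 0 0.31 0.005 0 20;0 0 0 0.39 0.005 0 20;0 0 0 0.47 0.005 0 20;0 0 0 0.55 0.005 0 20;0 0 0 0.63 0.005 0 20;0 0 0 0.7 0.005 0 20;0 0 0 0.76 0.005 0 20;0 0 0 0.8 0.005 0 20",
)

```text
t: 22.92
tool_pos: [571.8, -225.9, 56.4]
ee_rot: [0.002, 0.667, 0.745, -0.001]
ft_force: [-8.0, -3.9, 5.4]
grip_width: 29.8
grasp_force: 30.0
```

>>> servo_tool(
  moves="0 0 0 0.03 0 0 20;0 0 0 0.06 0 0 20;0 0 0 0.09 0 0 20;0 0 0 0.12 0 0 20;0 0 0 0.15 0 0 20;0 0 0 0.18 0 0 20;0 0 0 0.21 0 0 20;0 0 0 0.24 0 0 20;0 0 0 0.27 0 0 20;0 0 0 0.3 0 0 20;0 0 0 0.33 0 0 20;0 0 0 0.36 0 0 20",
)

```text
t: 23.92
tool_pos: [567.9, -190.9, 56.4]
ee_rot: [0.002, 0.667, 0.745, -0.001]
ft_force: [-8.1, -4.6, 6.6]
grip_width: 29.5
grasp_force: 30.0
```

```bash
python3 - <<'E'
from h import *
s=bot.get_state();print(s["grip_width"],s["grasp_force"],s["ft_force"]);p=s["tool_pos"]-RO;print("rack",p@RX,p@RY)
E
```

```text
29.511930741751794 29.97928161174059 [-8.08 -4.58  6.56]
rack 2.245868075949752 -36.69295833779057
```

>>> servo_tool(
  moves="0 0 0 0.02 -0.01 0 20;0 0 0 0.04 -0.01 0 20;0 0 0 0.06 -0.01 0 20;0 0 0 0.08 -0.01 0 20;0 0 0 0.1 -0.01 0 20;0 0 0 0.12 -0.01 0 20;0 0 0 0.14 -0.01 0 20;0 0 0 0.16 -0.01 0 20;0 0 0 0.18 -0.01 0 20;0 0 0 0.2 -0.01 0 20;0 0 0 0.2 -0.01 0 20",
)

```text
t: 24.83
tool_pos: [565.7, -170.8, 56.4]
ee_rot: [0.003, 0.667, 0.745, -0.0]
ft_force: [-4.0, -3.2, 3.6]
grip_width: 29.9
grasp_force: 30.0
```

>>> servo_tool(
  moves="0 0 0 0.01 0 0 20;0 0 0 0.02 0 0 20;0 0 0 0.02 0 0 20",
)

```text
t: 25.08
tool_pos: [565.5, -168.9, 56.4]
ee_rot: [0.003, 0.667, 0.745, -0.0]
ft_force: [-4.3, -4.4, 2.8]
grip_width: 30.0
grasp_force: 30.0
```

>>> servo_tool(
  moves="0 0 0 0.01 0 0 20;0 0 0 0.02 0 0 20;0 0 0 0.02 0 0 20",
)

```text
t: 25.33
tool_pos: [565.3, -167.0, 56.4]
ee_rot: [0.003, 0.667, 0.745, -0.0]
ft_force: [-4.1, -4.8, 3.9]
grip_width: 29.7
grasp_force: 30.0
```

>>> servo_tool(
  moves="0 0 0 0.01 0 0 20;0 0 0 0.01 0 0 20",
)

```text
t: 25.5
tool_pos: [565.3, -166.8, 56.5]
ee_rot: [0.003, 0.667, 0.745, -0.001]
ft_force: [-3.9, -7.3, 3.7]
grip_width: 29.8
grasp_force: 30.0
```

>>> servo_tool(
  moves="0 0 0 0.01 0 0 20;0 0 0 0.01 0 0 20;0 0 0 0.01 0 0 20",
)

```text
t: 25.75
tool_pos: [565.2, -166.8, 56.4]
ee_rot: [0.004, 0.667, 0.745, -0.001]
ft_force: [-4.0, -11.2, 1.7]
grip_width: 29.4
grasp_force: 30.0
```

>>> servo_tool(
  moves="0 0 0 0.008 0 0 20;0 0 0 0.008 0 0 20;0 0 0 0.008 0 0 20",
)

```text
t: 26.0
tool_pos: [565.2, -166.7, 56.5]
ee_rot: [0.004, 0.667, 0.745, -0.001]
ft_force: [-4.9, -14.2, 0.0]
grip_width: 29.7
grasp_force: 30.0
```

The stop is snug: force rises with no travel. Releasing and retreating.

>>> servo_tool(
  moves="0 0 0 0 0 0 45;0 0 0 0 0 0 60;0 0 0 0 0 0 60;0 0 0 0 0 0 60;0 0 0 0 0 0 60;0 0 0 0 0 0 60;0 0 0 0 0 0 60;0 0 0 0 0 0 60",
)

```text
t: 26.67
tool_pos: [565.3, -162.9, 55.9]
ee_rot: [0.002, 0.667, 0.745, 0.001]
ft_force: [-0.7, 0.5, -0.0]
grip_width: 60.0
grasp_force: 0.0
```

>>> servo_tool(
  moves="0 0 0 0 0 -0.1 60;0 0 0 0 0 -0.4 60;0 0 0 0 0 -0.8 60;0 0 0 0 0 -1 60;0 0 0 0 0 -1 60",
)

```text
t: 27.08
tool_pos: [568.2, -164.5, 162.8]
ee_rot: [0.008, 0.667, 0.745, 0.002]
ft_force: [0.5, -0.8, 0.7]
grip_width: 59.9
grasp_force: 0.0
```

>>> servo_tool(
  moves="0 0 0 -0.3 -0.3 -0.3 60;0 0 0 -0.7 -0.6 -0.6 60;0 0 0 -1 -1 -0.8 60;0 0 0 -1 -1 -0.8 60;0 0 0 -1 -1 -0.8 60",
)

```text
t: 27.5
tool_pos: [474.0, -278.0, 239.2]
ee_rot: [0.005, 0.669, 0.743, -0.0]
ft_force: [1.1, -0.6, 0.6]
grip_width: 59.8
grasp_force: 0.0
```

```bash
python3 - <<'E'
from h import *
a=get_image("side");b=get_image("top")
A=cv2.resize(a[70:200,160:350],(585,400),interpolation=cv2.INTER_CUBIC);B=cv2.resize(b[100:260,190:390],(250,200))
o=np.zeros((600,800,3),np.uint8);o[:400,:585]=A;o[400:,:250]=B
B2=cv2.resize(b[155:220,262:372],(338,200),interpolation=cv2.INTER_CUBIC);o[400:,260:598]=B2
cv2.imwrite("pics/end.png",o[:,:,::-1])
E
```

```text
(no output)
```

View pics/end.png

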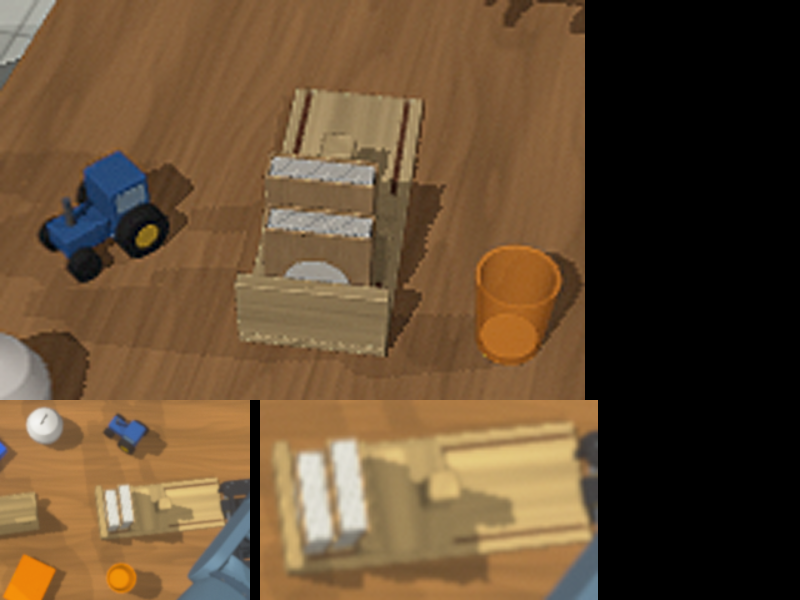

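```bash
python3 - <<'E'
from h import *
for n in("top","side"):
    im=get_image(n);hsv=cv2.cvtColor(im,cv2.COLOR_RGB2HSV);m=((hsv[...,1]<50)&(hsv[...,2]>130)).astype(np.uint8)
    M=model(n);k,_,s,c=cv2.connectedComponentsWithStats(m)
    for z,y in((130,125),(160,95)):
        r=proj(M,RO+np.array([0,0,z])+y*RY)
        i=min((i for i in range(1,k) if s[i,4]>60),key=lambda i:np.hypot(*(c[i]-r)))
        p=onz(M,c[i],z)-RO;print(n,z,s[i],"rack",p@RX,p@RY,"expect",y)
E
```

```text
top 130 [275 172  10  31 227] rack -3.893847299953851 124.93845627769865 expect 125
top 160 [285 168  11  31 237] rack -1.3063401963157661 95.14930249179069 expect 95
side 130 [247 138  34   9 193] rack -1.0360224991272238 125.24636912835217 expect 125
side 160 [248 121  34   9 190] rack 1.7008907791359256 95.20729567880345 expect 95
```

Both books measure exactly at the snug positions, so I'm handing in.

```bash
python3 -c "
from workcell import bot
print(bot.finish_job())"
```

```text
the job is handed in; nothing more can be done
None
```

The job is handed in: both books stand upright in the rack, the short one at the wall and the tall one beside it. The stop is pushed snug and released, and I did not touch the money box, tractor or cup; the run took about 28 s.

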